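# Release the gauging slide and push its carriage under the probe

## Task

On the gauging slide, press the red spring catch bar down with a fingertip and, while you keep it down, push the blue carriage by its yellow tab past the catch and smoothly on to the end stop, without slamming it. Then let go, so that the catch springs up behind the carriage and locks it there with the bearing ring still seated in its nest. This is only pressing and pushing: do not lift the ring, and leave the gauges and the other things on the desk where they are.

Things in the scene. Friction and masses are not known exactly. Their poses are not given: they have to be found in the camera images.
- gauge_slide: Gauging slide, fixed to the desk: aluminium base plate, x -92 to 105, y -150 to 150, 12 mm thick. Origin on the desk under the rails' centre; +y = the carriage's way to the end stop, -x = the side of the red bar and yellow tab, z up. Grey stop block (52 mm high) at y 119 to 135, |x| < 23; probe on a bracket (70 mm high) at x 38 to 110, y 36 to 76. Only bar and tab stand at x -92 to -45.
- carriage (a joint): Travel of the blue carriage in m: 0 = loading position, the catch's steel tooth blocks it 1 mm ahead; 0.126 = against the end stop. Plate 90 (x) by 110 (y) mm, from 36 to 48 mm above the desk, 0.9 kg, friction 1.5 N; it cannot lift off its rails. From about 0.122 on, the catch can spring up behind its trailing edge.
- catch (a joint): Spring catch, pressed straight down, in m: 0 = up (locking), 0.012 = fully down. The spring pushes up with 4 N at 0, 10 N at 0.012. The tooth clears the carriage's underside when pressed over 0.008; once the carriage has moved some 5 mm over the tooth it keeps the catch down itself, until it has gone by and the catch springs up.
- bar_top (a point): Centre of the top face of the red ribbed catch bar: 30 mm wide (slide's x), 110 mm long (slide's y), flat top 38 mm above the desk when up, 26 mm when fully down. Moves with the catch; axes as the slide's. May be pressed anywhere along its length; a finger may slide along it.
- tab_face (a point): Centre of the yellow tab's push face, which looks to the slide's -y: 41 mm wide (x), from 41 to 62 mm above the desk. The tab is 10 mm thick, stands out from the carriage over the red bar (3 mm of air between) and moves with the carriage; axes as the slide's. At the loading position 65 mm of the bar lie open behind the face (on its -y side).
- nest (a point): Middle of the carriage's nest, on the carriage's top (48 mm above the desk): foot of a steel spigot 33 mm across and 10 mm high. Moves with the carriage.
- slide_stop (a point): Front of the rubber bumper of the end stop, which the leading edge of the carriage meets; on the slide's centre line, 42 mm above the desk.
- bearing_ring: Steel bearing ring to be measured, 60 mm across, bore 36 mm, 17 mm high, loose over the spigot of the nest; its top is 65 mm above the desk. Origin: centre of its underside.
- setting_master: Brass setting ring, 44 mm across, 18 mm high, loose over a spigot on the slide's base plate, on the side away from the catch bar. Origin: centre of its underside. Leave alone.
- ring_gauge: Dark steel ring gauge, 54 mm across, 16 mm high, loose on the desk near the catch bar side of the slide. Origin: centre of its underside. Leave alone.
- parts_tray: Heavy fixed blue tray, 140 x 200 x 35 mm, with two more rings in it. Origin: centre of its underside.
- spare_ring_a: Steel ring as the bearing ring, in the tray. Leave alone.
- spare_ring_b: Steel ring as the bearing ring, in the tray. Leave alone.
- plug_gauge: Plug gauge lying on the desk, 111 mm long, 14 mm thick. Origin: middle of its underside. Leave alone.
- scanner: Black barcode scanner on its foot, about 90 x 70 x 93 mm, loose. Origin: near the centre of its foot's underside. Leave alone.
- mouse: Black computer mouse, 105 x 60 x 33 mm, loose. Origin: centre of its underside. Leave alone.
Mind the look-alikes: they are no part of the job. Leave any orange look-alike of the bearing_ring alone.

How it is judged (in metres and radians):
On the way, in this order (a step that is already met when the one before it is completed fails the run):
1. the catch is pressed down while the carriage still stands behind it (value of joint catch above 0.007 m and value of joint carriage below 0.015 m), for 0.02 s.
2. with the catch still down, the carriage has been pushed over it (value of joint catch above 0.0065 m and value of joint carriage above 0.02 m), for 0.02 s.
At the end, for the whole second after the job is handed in: The carriage is at the end stop (within 4.5 mm) and at rest, the catch is up again behind it (within 2 mm of its top position), and the bearing ring lies flat and still in its nest (value of joint carriage above 0.1215 m and value of joint catch below 0.002 m and velocity of joint carriage between -0.01 and 0.01 m/s and horizontal distance between bearing_ring and nest below 0.004 m and z of bearing_ring in the frame of nest below 0.003 m and angle between bearing_ring's own z axis and vertical below 0.06 rad and linear speed of bearing_ring below 0.02 m/s); the robot touches nothing.
It fails at once if the carriage is slammed (faster than 0.35 m/s) (velocity of joint carriage above 0.35 m/s).
It fails at once if the bearing ring is lifted or knocked out of its nest (z of bearing_ring in the frame of nest above 0.005 m or horizontal distance between bearing_ring and nest above 0.006 m).
It fails at once if the setting ring, a gauge, a spare ring, the scanner or the mouse is moved by more than 20 mm (distance of any of setting_master, ring_gauge, spare_ring_a, spare_ring_b, plug_gauge, scanner, mouse from where it was at the start of the episode above 0.02 m).
It also fails if it takes over 38 s, if anything falls off the work surface, if the arm or the gripper's body presses on something with over 40 N, if the wrist force passes 120 N, or if a joint passes its speed limit or range.

## Robot

A 6-joint arm with a two-finger parallel gripper is mounted at the origin on the work surface. World frame = base frame: x ahead of the robot, y to its left, z up, the work surface at z = 0. Lengths are in mm, angles in degrees, forces in N, time in s.
With the tool pointing down it reaches from about 300 to 850 mm from the base axis. Payload 4.2 kg.
Tool frame: the origin (TCP) lies at the very end of the fingers, on their centre line; the grasp point (between the pads) lies 19 mm behind it (env.grip_point_offset is the distance from the TCP to the grasp point, in mm); z points along the fingers, y is the line along which they close (so a half turn about z gives the same grasp; the last joint's range is limited). The gripper opens to 91 mm and grips with 3 to 60 N. Pads are 32 mm wide; open, the fingers measure 118 mm over their backs; the gripper's body (76 mm by 178 mm) begins 60 mm behind the grasp point.
Start: joints at [71.505, 18.312, 89.639, -0, 72.044, -1.146], TCP at [171.464, 548.856, 213.976] pointing down, gripper open.
Joint ranges: [-177.97, 177.97], [-48.28, 115.42], [12.27, 149.76], [-77.06, 257.06], [2.81, 150.46], [-146.56, 146.56]. Speed limits (degrees/s): [147.25, 147.25, 180, 180, 180, 180].

## Interface

Orientations are given as [roll, pitch, yaw] about the fixed x, y, z axes, in that order (R = Rz(yaw) Ry(pitch) Rx(roll)).
In Python, from workcell import env gives the robot as it stands. The module is installed in compiled form; this text tells all that it offers.
- The arm moves only by the tool arm_command, never from a script. Its argument "rows" is a list of rows, each an object with "delta_pos": the shift along the tool's x, y, z in mm, a list of three; "roll": the turn about the tool's z in units of 5 degrees (1.0 is 5 degrees); "jaw": the opening in per cent of the stroke, from 0 (shut) to 100 (fully open). A call has 1 to 20 rows; each row is the pose to reach, as a shift and turn from the pose commanded when the call began, along the tool's axes at that moment; what a row does not reach only later rows make up. A row lasts 1/12 s, in which the tool goes at most 41.7 mm and 7.16 degrees, less where a joint would pass 70% of its speed; a pose out of reach is approached as far as the arm can. A call with a gripper value outside its range is refused whole. The fingers move at their own pace and stop on an object; "squeeze" is the grip in N (left out, the last holds). Time passes only in rows, so rows that repeat a pose let the fingers close. It gives the time, the measured TCP pose, the force, the opening and the grip force at its end, in the units of the state.
- env.state(): the state, without advancing time (a new reading comes with each control period).
- env.grab_frame(name): name is "scene" or "side" or "wrist"; returns a dict with "img" (384x512x3 uint8, blue, green, red), "z_map" (384x512 float32, mm along the optical axis (not along the pixel's ray), 0 where there is no reading), "fov_y" (degrees; the focal length in pixels is half the picture's height over the tangent of half this angle, whatever the lens; pixels are square), "cx", "cy" (the principal point, pixels), "R" (3x3) and "t" (3): a world point X has camera coordinates R X + t; the wrist camera has in their place "T_tool_cam" (4x4, takes a point from camera to tool coordinates, whose origin is the TCP and whose axes are the flange's). Camera axes: x right, y down, z forward; pixel columns grow to the right and rows downward; lengths in mm; the calibration is good to about 2 mm. A picture is of the moment at which its call begins: read the wrist's pose just before it.
- env.job_done(): hands the job in; it is judged then, once.
The state is a dict: "time_s": time; "qpos": joint angles; "qvel": joint speeds; "effort": joint torques, N m; "ee_pos": TCP position; "ee_rot": TCP orientation; "force": force on the tool from outside, world axes, zero at the start; "torque": the same for the moment, N m; "gripper_width": finger opening in mm; "gripper_force": force on a finger pad.
Only numpy, scipy, OpenCV 4.12 (cv2) and the standard library are available. Lean on these libraries where they do the work, as an engineer would, in place of code of your own. Each camera call takes 0.05 s, during which the arm holds its last target. There are 200 camera calls.

## Working session

There is one attempt and no reset: what is moved stays moved. The work goes in short steps, Python scripts to look and compute and a tool call to move; the robot and the scene stay as the last step left them, time stands still between calls to the robot, and variables do not carry over. Pictures are saved under pics/ and viewed, at most 10 in all, crops included, and the job is handed in when it is done.

Besides the shell and the picture viewer there is one more tool, called after ">>>" by a JSON object that holds its "api" and its "payload", one argument or row to a line. arm_command: Moves the arm, as the interface text tells. Its arguments: {"type":"object","properties":{"rows":{"type":"array"},"squeeze":{"type":"number"}},"required":["rows"]}

```bash
mkdir -p pics && cat > h.py <<'E'
import numpy as np, cv2
from workcell import env
def cam(f):
    fl=f["img"].shape[0]/2/np.tan(np.radians(f["fov_y"])/2); return fl
def px2w(f,u,v,z=None):
    fl=cam(f);R=np.array(f["R"]);t=np.array(f["t"])
    if z is None: z=f["z_map"][int(v),int(u)]
    c=np.array([(u-f["cx"])/fl*z,(v-f["cy"])/fl*z,z]); return R.T@(c-t)
def cloud(f):
    fl=cam(f);R=np.array(f["R"]);t=np.array(f["t"]);Z=f["z_map"]
    v,u=np.mgrid[:384,:512]
    c=np.stack([(u-f["cx"])/fl*Z,(v-f["cy"])/fl*Z,Z],-1); return (c-t)@R
E
python3 - <<'E'
from h import *
import pickle
s=env.state();print({k:np.round(v,2) for k,v in s.items()})
for n in("scene","side"):
    f=env.grab_frame(n);pickle.dump(f,open(n+".pkl","wb"))
    cv2.imwrite(f"pics/{n}0.png",cv2.resize(f["img"],(800,600)))
E
```

```text
{'time_s': np.float64(0.0), 'qpos': array([71.5 , 18.35, 89.71, -0.  , 72.04, -1.15]), 'qvel': array([-0.  , -0.03,  0.05,  0.13, -0.1 , -0.01]), 'effort': array([  0.  , -41.25, -23.2 ,   0.07,   0.05,  -0.  ]), 'ee_pos': array([171.31, 548.36, 213.1 ]), 'ee_rot': array([-179.9 ,   -0.  ,  162.65]), 'force': array([ 0.98,  0.01, -0.18]), 'torque': array([0.03, 0.02, 0.03]), 'gripper_force': np.float64(0.0), 'gripper_width': np.float64(91.0)}
```

View pics/scene0.png

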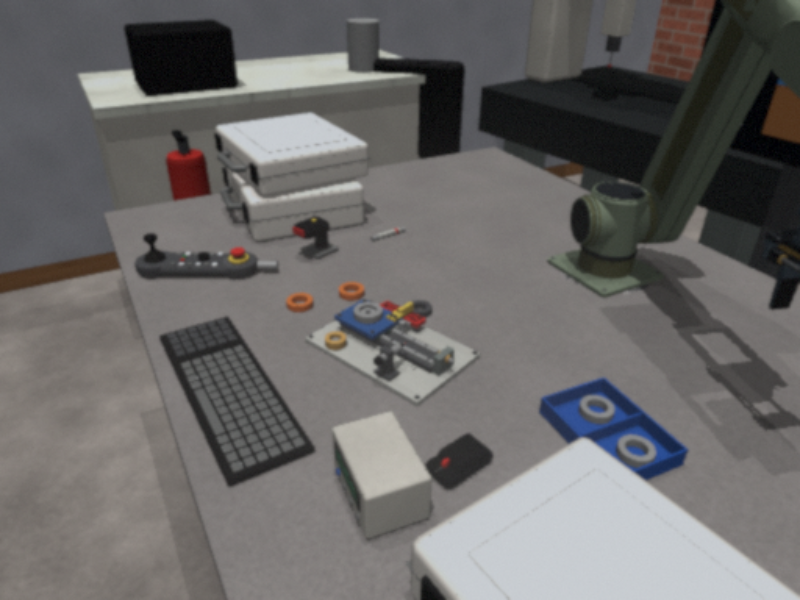

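View pics/side0.png

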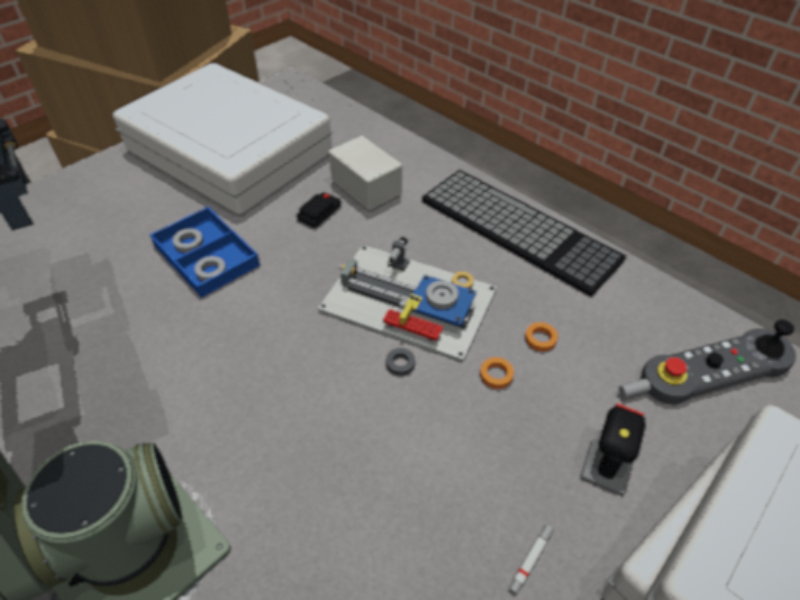

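The side view shows the slide with its red bar at (412,325), yellow tab at (409,308), blue carriage and ring at (443,295), and stop at (348,272). The dark ring gauge is at (400,362). Look-alikes are the orange rings at (541,336) and (497,372) and the tray rings at (187,239) and (210,267). Next I'll measure and crop.

```bash
python3 - <<'E'
from h import *
import pickle
f=pickle.load(open("side.pkl","rb"))
im=f["img"];P=cloud(f);hsv=cv2.cvtColor(im,cv2.COLOR_BGR2HSV)
x0,x1,y0,y1=195,325,150,250
cv2.imwrite("pics/c1.png",cv2.resize(im[y0:y1,x0:x1],(780,600),interpolation=cv2.INTER_CUBIC))
roi=np.zeros(im.shape[:2],bool);roi[y0:y1,x0:x1]=1
H,S,V=[hsv[...,i].astype(int) for i in range(3)]
for n,m in dict(red=((H<8)|(H>172))&(S>150),yel=(H>22)&(H<35)&(S>120),blue=(H>100)&(H<125)&(S>110)).items():
    m=m&roi;m&=np.arange(512)[None,:]>200
    p=P[m];print(n,m.sum(),np.median(p,0).round(1))
    r=cv2.minAreaRect(p[:,:2].astype(np.float32));print(r)
    v,u=np.nonzero(m);print(u.mean(),v.mean(),np.percentile(p[:,2],[5,50,95]).round(1))
z=P[...,2]
m=(z>7)&(z<17)&roi&(f["z_map"]>0);n,l,st,c=cv2.connectedComponentsWithStats(m.astype(np.uint8))
i=1+st[1:,4].argmax();p=P[l==i];print("plate",len(p),p.mean(0),cv2.minAreaRect(p[:,:2].astype(np.float32)),cv2.boxPoints(cv2.minAreaRect(p[:,:2].astype(np.float32))).round(0).tolist())
E
```

```text
red 288 [575.3 -23.4  37.2]
((332.61505126953125, -265.8988342285156), (757.7659912109375, 103.42267608642578), 45.93429946899414)
265.0 207.98611111111111 [29.8 37.2 40.4]
yel 75 [583.    2.3  58. ]
((582.4119262695312, 7.729469299316406), (54.06934356689453, 22.681020736694336), 11.994192123413086)
261.38666666666666 197.26666666666668 [49.7 58.  63.5]
blue 451 [639.  -43.1  47.2]
((347.96917724609375, -223.40414428710938), (835.2651977539062, 112.51788330078125), 33.744956970214844)
284.62749445676275 194.8159645232816 [41.4 47.2 50. ]
plate 1763 [596.26164692  16.88665457  11.5549959 ] ((633.9553833007812, 50.843780517578125), (199.5993194580078, 300.5306091308594), 20.718746185302734) [[487.0, 156.0], [594.0, -125.0], [780.0, -54.0], [674.0, 227.0]]
```

View pics/c1.png

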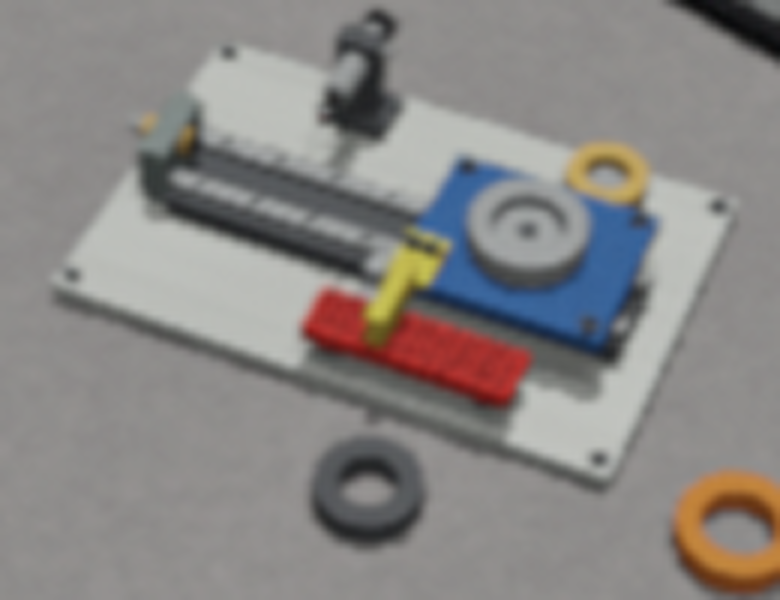

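The crop confirms the layout. The stop is at upper left, and the tab's push face looks right (slide -y) over the red bar. I'll fit the slide's frame from the depth data and check the features in it.

```bash
cat >> h.py <<'E'
A=np.radians(20.7);SX=np.array([np.cos(A),np.sin(A)]);SY=np.array([-np.sin(A),np.cos(A)]);O=np.array([633.95,50.84])-6.5*SX
def w2s(p): d=p[...,:2]-O; return np.stack([d@SX,d@SY,p[...,2]],-1)
E
python3 - <<'E'
from h import *
import pickle
s=env.state()
for nm in("side","scene"):
    f=pickle.load(open(nm+".pkl","rb"))
    im=f["img"];P=w2s(cloud(f));hsv=cv2.cvtColor(im,cv2.COLOR_BGR2HSV)
    H,S,V=[hsv[...,i].astype(int) for i in range(3)]
    box=(abs(P[...,0])<130)&(abs(P[...,1])<160)&(P[...,2]>5)&(P[...,2]<90)
    print(nm)
    for n,m in dict(red=((H<8)|(H>172))&(S>150)&(P[...,2]>34),yel=(H>20)&(H<36)&(S>120)&(P[...,2]>38)&(P[...,0]<-30),blue=(H>100)&(H<125)&(S>110)&(P[...,2]>44),ringtop=(S<60)&(P[...,2]>60)&(abs(P[...,0])<40)&(P[...,1]<60),stop=(P[...,2]>44)&(P[...,1]>105)).items():
        p=P[m&box]; print(n,len(p),[np.percentile(p[:,i],[2,10,50,90,98]).round(1).tolist() for i in range(3)])
    m=box&(P[...,2]<16); p=P[m];print("plate",[np.percentile(p[:,i],[.5,99.5]).round(1).tolist() for i in range(2)],np.median(p[:,2]))
E
```

```text
side
red 239 [[-85.5, -83.9, -73.1, -60.8, -57.6], [-92.3, -85.2, -50.2, 0.8, 9.1], [34.3, 35.2, 37.6, 39.7, 40.9]]
yel 77 [[-84.6, -82.3, -57.4, -34.1, -31.3], [-33.7, -31.6, -27.4, -21.7, -18.0], [48.0, 50.4, 57.9, 62.9, 64.0]]
blue 400 [[-43.9, -41.2, -14.6, 30.0, 38.7], [-123.5, -118.8, -96.7, -28.3, -19.4], [44.3, 45.5, 47.5, 49.6, 51.0]]
ringtop 182 [[-27.7, -24.3, -1.0, 21.8, 27.0], [-96.6, -91.8, -69.4, -48.4, -43.1], [60.3, 61.1, 64.0, 66.1, 67.7]]
stop 90 [[-22.3, -19.9, -0.6, 19.0, 23.9], [112.3, 117.2, 125.0, 134.8, 144.4], [44.6, 45.6, 50.3, 53.0, 54.2]]
plate [[-127.5, 105.7], [-150.1, 148.2]] 11.514722476125623
scene
red 70 [[-79.9, -77.6, -68.3, -59.6, -57.3], [-79.5, -70.5, -5.3, 15.5, 18.6], [35.2, 37.3, 39.2, 40.8, 41.9]]
yel 58 [[-83.1, -76.3, -56.1, -39.5, -35.5], [-29.3, -24.9, -18.0, -13.9, -11.9], [50.2, 52.7, 56.5, 63.5, 64.6]]
blue 222 [[-31.2, -7.3, 26.4, 41.8, 43.7], [-113.2, -103.8, -43.4, -14.5, -11.8], [45.0, 46.8, 48.9, 50.7, 51.8]]
ringtop 145 [[-26.8, -20.5, 1.0, 23.1, 27.9], [-92.2, -86.6, -65.4, -40.1, -36.3], [60.1, 61.1, 65.6, 67.4, 68.4]]
stop 97 [[-22.0, -17.2, 2.0, 20.1, 22.9], [115.9, 124.4, 134.4, 143.7, 150.6], [44.7, 46.2, 51.9, 54.1, 55.6]]
plate [[-122.5, 105.3], [-144.2, 154.3]] 12.994015523920735
```

```bash
cat >> h.py <<'E'
from scipy.spatial.transform import Rotation as Ro
def todelta(sx,sy,z,s=None):
    s=s or env.state();R=Ro.from_euler("xyz",s["ee_rot"],degrees=True).as_matrix()
    w=np.append(O+sx*SX+sy*SY,z);print("world",w.round(1),"delta",(R.T@(w-s["ee_pos"])).round(1))
    print("tool x,y in slide deg",[np.degrees(np.arctan2(R[1,i],R[0,i])).round(2)-20.7 for i in(0,1)], "tcp in slide",w2s(np.array(s["ee_pos"])).round(1),"F",np.round(s["force"],1),"t",s["time_s"])
E
python3 -c "
from h import *
todelta(-70,-66,120)"
```

```text
world [585.7 -37.9 120. ] delta [-570.4 -436.    93.9]
tool x,y in slide deg [np.float64(141.95000000000002), np.float64(51.95)] tcp in slide [-250.4  629.   213.2] F [ 0.  -0.5 -0. ] t 0.1
```

>>> {"api": "arm_command", "payload": {
  "rows": [
    {"delta_pos": [-285, -218, 0], "roll": 5.2, "jaw": 0},
    {"delta_pos": [-285, -218, 0], "roll": 5.2, "jaw": 0},
    {"delta_pos": [-285, -218, 0], "roll": 5.2, "jaw": 0},
    {"delta_pos": [-285, -218, 0], "roll": 5.2, "jaw": 0},
    {"delta_pos": [-285, -218, 0], "roll": 5.2, "jaw": 0},
    {"delta_pos": [-285, -218, 0], "roll": 5.2, "jaw": 0},
    {"delta_pos": [-285, -218, 0], "roll": 5.2, "jaw": 0},
    {"delta_pos": [-285, -218, 0], "roll": 5.2, "jaw": 0},
    {"delta_pos": [-570, -436, 0], "roll": 10.4, "jaw": 0},
    {"delta_pos": [-570, -436, 0], "roll": 10.4, "jaw": 0},
    {"delta_pos": [-570, -436, 0], "roll": 10.4, "jaw": 0},
    {"delta_pos": [-570, -436, 0], "roll": 10.4, "jaw": 0},
    {"delta_pos": [-570, -436, 0], "roll": 10.4, "jaw": 0},
    {"delta_pos": [-570, -436, 0], "roll": 10.4, "jaw": 0},
    {"delta_pos": [-570, -436, 0], "roll": 10.4, "jaw": 0},
    {"delta_pos": [-570, -436, 0], "roll": 10.4, "jaw": 0},
    {"delta_pos": [-570, -436, 0], "roll": 10.4, "jaw": 0},
    {"delta_pos": [-570, -436, 0], "roll": 10.4, "jaw": 0},
    {"delta_pos": [-570, -436, 0], "roll": 10.4, "jaw": 0},
    {"delta_pos": [-570, -436, 0], "roll": 10.4, "jaw": 0}
  ]
}}

```text
time_s: 1.77
ee_pos: [584.8, -37.0, 213.2]
ee_rot: [-179.9, -0.1, 110.6]
force: [0.2, 0.4, 0.1]
gripper_width: 0.3
gripper_force: 0.0
```

```bash
python3 -c "
from h import *
todelta(-70,-66,120);print(env.state()['gripper_width'])"
```

```text
world [585.7 -37.9 120. ] delta [-1.3  0.7 93.2]
tool x,y in slide deg [np.float64(89.89), np.float64(-0.10999999999999943)] tcp in slide [-70.5 -64.8 213.2] F [0.2 0.4 0.1] t 1.7667
0.31676136874331934
```

>>> {"api": "arm_command", "payload": {
  "rows": [
    {"delta_pos": [-1, 1, 30], "roll": 0, "jaw": 0},
    {"delta_pos": [-1, 1, 60], "roll": 0, "jaw": 0},
    {"delta_pos": [-1, 1, 90], "roll": 0, "jaw": 0},
    {"delta_pos": [-1, 1, 115], "roll": 0, "jaw": 0},
    {"delta_pos": [-1, 1, 133], "roll": 0, "jaw": 0},
    {"delta_pos": [-1, 1, 133], "roll": 0, "jaw": 0},
    {"delta_pos": [-1, 1, 133], "roll": 0, "jaw": 0}
  ]
}}

```text
time_s: 2.35
ee_pos: [585.5, -36.2, 80.8]
ee_rot: [-179.9, -0.1, 110.8]
force: [0.3, 0.4, 0.7]
gripper_width: 0.3
gripper_force: 0.0
```

```bash
python3 - <<'E'
from h import *
s=env.state();f=env.grab_frame("wrist");g=env.grab_frame("side")
todelta(-70,-66,120,s)
T=np.array(f["T_tool_cam"]);Rt=Ro.from_euler("xyz",s["ee_rot"],degrees=True).as_matrix()
# camera->world as R,t
Rc=(Rt@T[:3,:3]).T; f["R"]=Rc; f["t"]=-Rc@(Rt@T[:3,3]+s["ee_pos"])
P=w2s(cloud(f));im=f["img"];hsv=cv2.cvtColor(im,cv2.COLOR_BGR2HSV);H,S,V=[hsv[...,i].astype(int) for i in range(3)]
box=(abs(P[...,0])<130)&(abs(P[...,1])<160)&(f["z_map"]>0)
for n,m in dict(red=((H<8)|(H>172))&(S>150)&(P[...,2]>34),yel=(H>20)&(H<36)&(S>120)&(P[...,2]>38)&(P[...,0]<-30)).items():
    p=P[m&box]; print(n,len(p),[np.percentile(p[:,i],[2,10,50,90,98]).round(1).tolist() for i in range(3)] if len(p) else 0)
cv2.imwrite("pics/w1.png",np.hstack([cv2.resize(im,(400,300)),cv2.resize(g["img"][140:260,190:350],(400,300))]))
E
```

```text
world [585.7 -37.9 120. ] delta [ -1.7  -0.5 -39.2]
tool x,y in slide deg [np.float64(90.06), np.float64(0.060000000000002274)] tcp in slide [-69.5 -64.3  80.8] F [0.3 0.4 0.7] t 2.35
red 3099 [[-83.4, -81.2, -68.8, -56.9, -54.7], [-67.8, -58.3, -17.8, 9.7, 14.0], [37.0, 37.4, 38.3, 39.4, 127.9]]
yel 3007 [[-114.6, -101.2, -63.7, -37.3, -31.7], [-41.6, -41.2, -33.2, -19.7, -15.7], [52.3, 54.0, 63.2, 189.8, 191.3]]
```

View pics/w1.png

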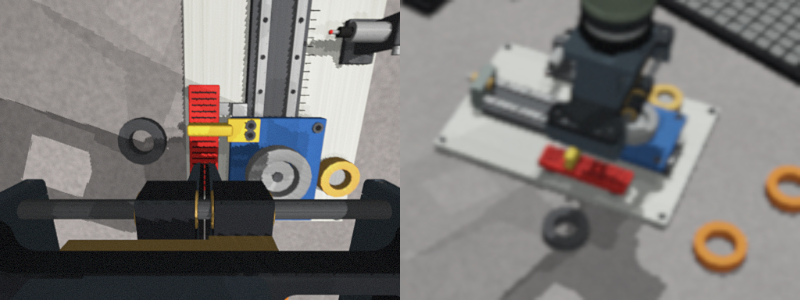

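The wrist view shows the closed fingers near (205,190), in line with the red bar. The tab is ahead at (215,130) and the ring is clear at (278,175). I'll press now.

>>> {"api": "arm_command", "payload": {
  "rows": [
    {"delta_pos": [0, 0, 15], "roll": 0, "jaw": 0},
    {"delta_pos": [0, 0, 28], "roll": 0, "jaw": 0},
    {"delta_pos": [0, 0, 36], "roll": 0, "jaw": 0},
    {"delta_pos": [0, 0, 42], "roll": 0, "jaw": 0},
    {"delta_pos": [0, 0, 46], "roll": 0, "jaw": 0},
    {"delta_pos": [0, 0, 49], "roll": 0, "jaw": 0},
    {"delta_pos": [0, 0, 51], "roll": 0, "jaw": 0},
    {"delta_pos": [0, 0, 53], "roll": 0, "jaw": 0},
    {"delta_pos": [0, 0, 53], "roll": 0, "jaw": 0},
    {"delta_pos": [0, 0, 53], "roll": 0, "jaw": 0}
  ]
}}

```text
time_s: 3.28
ee_pos: [587.2, -37.7, 29.5]
ee_rot: [179.9, 0.0, 110.6]
force: [-2.6, 1.1, 7.1]
gripper_width: 0.7
gripper_force: 3.8
```

```bash
python3 -c "
from h import *
todelta(-70,-46,27)"
```

```text
world [578.6 -19.2  27. ] delta [20.3 -1.5  2.5]
tool x,y in slide deg [np.float64(89.95), np.float64(-0.05000000000000071)] tcp in slide [-68.5 -66.3  29.5] F [-2.6  1.1  7.1] t 3.2833
```

>>> {"api": "arm_command", "payload": {
  "rows": [
    {"delta_pos": [0, 0, 1], "roll": 0, "jaw": 0},
    {"delta_pos": [0, 0, 2], "roll": 0, "jaw": 0},
    {"delta_pos": [0, 0, 2.5], "roll": 0, "jaw": 0},
    {"delta_pos": [0, 0, 2.5], "roll": 0, "jaw": 0}
  ]
}}

```text
time_s: 3.62
ee_pos: [587.2, -37.7, 27.3]
ee_rot: [179.9, 0.0, 110.6]
force: [-2.6, 0.4, 8.9]
gripper_width: 0.4
gripper_force: 4.3
```

>>> {"api": "arm_command", "payload": {
  "rows": [
    {"delta_pos": [2, 0, 0], "roll": 0, "jaw": 0},
    {"delta_pos": [5, 0, 0], "roll": 0, "jaw": 0},
    {"delta_pos": [8, 0, 0], "roll": 0, "jaw": 0},
    {"delta_pos": [11, 0, 0], "roll": 0, "jaw": 0},
    {"delta_pos": [13, 0, 0], "roll": 0, "jaw": 0},
    {"delta_pos": [15, 0, 0], "roll": 0, "jaw": 0},
    {"delta_pos": [17, 0, 0], "roll": 0, "jaw": 0},
    {"delta_pos": [19, 0, 0], "roll": 0, "jaw": 0},
    {"delta_pos": [21, 0, 0], "roll": 0, "jaw": 0},
    {"delta_pos": [23, 0, 0], "roll": 0, "jaw": 0},
    {"delta_pos": [25, 0, 0], "roll": 0, "jaw": 0},
    {"delta_pos": [27, 0, 0], "roll": 0, "jaw": 0}
  ]
}}

```text
time_s: 4.62
ee_pos: [581.4, -14.7, 28.4]
ee_rot: [179.5, 0.4, 110.7]
force: [2.5, -7.4, 8.2]
gripper_width: 0.5
gripper_force: 4.9
```

```bash
cat > look.py <<'E'
from h import *
import sys
s=env.state();g=env.grab_frame("side");f=env.grab_frame("wrist")
todelta(-70,-46,27,s)
P=w2s(cloud(g));hsv=cv2.cvtColor(g["img"],cv2.COLOR_BGR2HSV);H,S,V=[hsv[...,i].astype(int) for i in range(3)]
box=(abs(P[...,0])<130)&(abs(P[...,1])<160)
for n,m in dict(red=((H<8)|(H>172))&(S>150)&(P[...,2]>15),yel=(H>20)&(H<36)&(S>120)&(P[...,2]>38)&(P[...,0]<-30)).items():
    p=P[m&box]; print(n,len(p),[np.percentile(p[:,i],[2,10,50,90,98]).round(1).tolist() for i in range(3)] if len(p) else 0)
cv2.imwrite(f"pics/{sys.argv[1]}.png",np.hstack([cv2.resize(f["img"],(400,300)),cv2.resize(g["img"][140:260,190:350],(400,300))]))
E
python3 look.py p1
```

```text
world [578.6 -19.2  27. ] delta [-3.2 -4.2  1.4]
tool x,y in slide deg [np.float64(90.03), np.float64(0.030000000000001137)] tcp in slide [-65.8 -42.8  28.4] F [ 2.5 -7.4  8.2] t 4.6167
red 100 [[-86.9, -84.8, -75.4, -62.5, -61.0], [-92.6, -90.0, -76.4, -63.1, -59.8], [20.0, 24.1, 27.6, 30.0, 30.9]]
yel 1 [[-90.4, -90.4, -90.4, -90.4, -90.4], [-67.1, -67.1, -67.1, -67.1, -67.1], [123.7, 123.7, 123.7, 123.7, 123.7]]
```

View pics/p1.png

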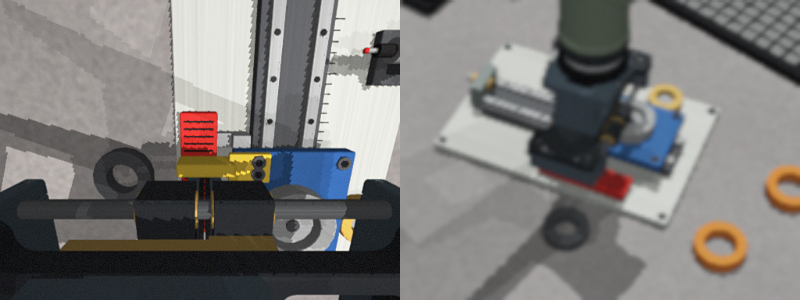

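The tab is met and the push force is 7.8 N. The finger has risen about 1 mm, so I'll ease back, press a little deeper and then push on.

>>> {"api": "arm_command", "payload": {
  "rows": [
    {"delta_pos": [-4, -2, 1], "roll": 0, "jaw": 0},
    {"delta_pos": [-4, -3, 2], "roll": 0, "jaw": 0},
    {"delta_pos": [-4, -3, 2], "roll": 0, "jaw": 0}
  ]
}}

```text
time_s: 4.97
ee_pos: [580.5, -16.9, 26.5]
ee_rot: [179.4, 0.2, 110.6]
force: [4.1, 2.6, 8.4]
gripper_width: 0.5
gripper_force: 4.5
```

>>> {"api": "arm_command", "payload": {
  "rows": [
    {"delta_pos": [2, 0, 0], "roll": 0, "jaw": 0},
    {"delta_pos": [4, 0, 0.2], "roll": 0, "jaw": 0},
    {"delta_pos": [6, 0, 0.4], "roll": 0, "jaw": 0},
    {"delta_pos": [8, 0, 0.5], "roll": 0, "jaw": 0}
  ]
}}

```text
time_s: 5.3
ee_pos: [578.4, -12.1, 26.6]
ee_rot: [179.4, 0.5, 110.7]
force: [4.3, -7.8, 10.9]
gripper_width: 0.3
gripper_force: 5.5
```

>>> {"api": "arm_command", "payload": {
  "rows": [
    {"delta_pos": [2, 0, 0], "roll": 0, "jaw": 0},
    {"delta_pos": [4, 0, 0], "roll": 0, "jaw": 0},
    {"delta_pos": [6, 0, 0], "roll": 0, "jaw": 0},
    {"delta_pos": [8, 0, 0], "roll": 0, "jaw": 0}
  ]
}}

```text
time_s: 5.63
ee_pos: [575.6, -4.6, 26.6]
ee_rot: [179.4, 0.5, 110.7]
force: [3.6, -8.2, 10.4]
gripper_width: 0.7
gripper_force: 5.5
```

>>> {"api": "arm_command", "payload": {
  "rows": [
    {"delta_pos": [2.5, 0, 0], "roll": 0, "jaw": 0},
    {"delta_pos": [5, 0, 0], "roll": 0, "jaw": 0},
    {"delta_pos": [7.5, 0, 0], "roll": 0, "jaw": 0},
    {"delta_pos": [10, 0, 0], "roll": 0, "jaw": 0},
    {"delta_pos": [12.5, 0, 0], "roll": 0, "jaw": 0},
    {"delta_pos": [15, 0, 0], "roll": 0, "jaw": 0},
    {"delta_pos": [17.5, 0, 0], "roll": 0, "jaw": 0},
    {"delta_pos": [19, 0, 0], "roll": 0, "jaw": 0},
    {"delta_pos": [20, 0, -1], "roll": 0, "jaw": 0},
    {"delta_pos": [20.5, 0, -3], "roll": 0, "jaw": 0},
    {"delta_pos": [20.5, 0, -6], "roll": 0, "jaw": 0},
    {"delta_pos": [20.5, 0, -6], "roll": 0, "jaw": 0}
  ]
}}

```text
time_s: 6.63
ee_pos: [566.9, 15.4, 31.3]
ee_rot: [179.6, 0.3, 110.7]
force: [3.4, -5.8, 4.7]
gripper_width: 0.3
gripper_force: 2.9
```

```bash
python3 look.py p2
```

```text
world [578.6 -19.2  27. ] delta [-36.6  -1.3   4.5]
tool x,y in slide deg [np.float64(89.98), np.float64(-0.00999999999999801)] tcp in slide [-68.8  -9.4  31.3] F [ 3.4 -5.8  4.7] t 6.6333
red 211 [[-86.2, -84.2, -74.8, -62.0, -58.2], [-91.3, -86.3, -58.7, -30.8, -24.6], [21.4, 26.0, 29.2, 31.5, 33.5]]
yel 0 0
```

View pics/p2.png

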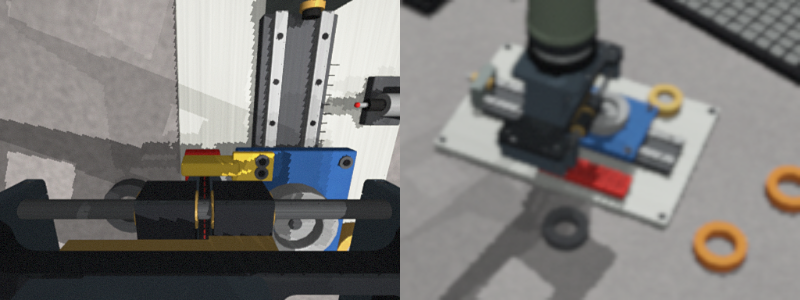

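The wrist view shows the tab at (225,163) just ahead of the fingers. The bar is held down by the carriage (top about 30 mm), and the ring is still seated at (300,215). I'll keep pushing.

>>> {"api": "arm_command", "payload": {
  "rows": [
    {"delta_pos": [2, 0, -1], "roll": 0, "jaw": 0},
    {"delta_pos": [5, 0, -1], "roll": 0, "jaw": 0},
    {"delta_pos": [9, 0, -1], "roll": 0, "jaw": 0},
    {"delta_pos": [13, 0, -1], "roll": 0, "jaw": 0},
    {"delta_pos": [17, 0, -1], "roll": 0, "jaw": 0},
    {"delta_pos": [21, 0, -1], "roll": 0, "jaw": 0},
    {"delta_pos": [25, 0, -1], "roll": 0, "jaw": 0},
    {"delta_pos": [29, 0, -1], "roll": 0, "jaw": 0},
    {"delta_pos": [33, 0, -1], "roll": 0, "jaw": 0},
    {"delta_pos": [37, 0, -1], "roll": 0, "jaw": 0},
    {"delta_pos": [41, 0, -1], "roll": 0, "jaw": 0},
    {"delta_pos": [45, 0, -1], "roll": 0, "jaw": 0},
    {"delta_pos": [49, 0, -1], "roll": 0, "jaw": 0},
    {"delta_pos": [53, 0, -1], "roll": 0, "jaw": 0},
    {"delta_pos": [57, 0, -1], "roll": 0, "jaw": 0},
    {"delta_pos": [61, 0, -1], "roll": 0, "jaw": 0},
    {"delta_pos": [65, 0, -1], "roll": 0, "jaw": 0},
    {"delta_pos": [68, 0, -1], "roll": 0, "jaw": 0},
    {"delta_pos": [70, 0, -1], "roll": 0, "jaw": 0},
    {"delta_pos": [70, 0, -1], "roll": 0, "jaw": 0}
  ]
}}

```text
time_s: 8.4
ee_pos: [541.5, 82.0, 31.4]
ee_rot: [179.6, 0.2, 110.7]
force: [3.4, -2.7, 0.9]
gripper_width: 0.2
gripper_force: 2.0
```

```bash
python3 look.py p3
```

```text
world [578.6 -19.2  27. ] delta [-107.8   -1.     4.7]
tool x,y in slide deg [np.float64(89.98), np.float64(-0.00999999999999801)] tcp in slide [-69.   61.8  31.4] F [ 3.4 -2.7  0.9] t 8.4
red 301 [[-85.7, -84.5, -75.3, -63.1, -59.3], [-91.5, -83.1, -39.3, 2.2, 9.7], [21.8, 24.8, 29.6, 31.6, 32.8]]
yel 1 [[-94.5, -94.5, -94.5, -94.5, -94.5], [25.5, 25.5, 25.5, 25.5, 25.5], [126.4, 126.4, 126.4, 126.4, 126.4]]
```

View pics/p3.png

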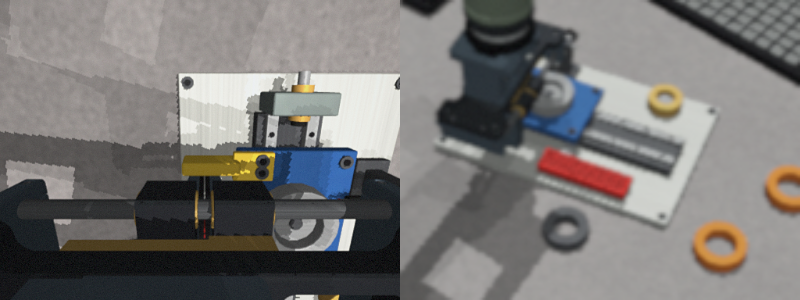

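The fingers are off the bar, which is still down at about 30 mm. Roughly 20 mm remain to the bumper at (300,115), so I'll take the rest slowly and watch the force.

>>> {"api": "arm_command", "payload": {
  "rows": [
    {"delta_pos": [2, 0, 0], "roll": 0, "jaw": 0},
    {"delta_pos": [4, 0, 0], "roll": 0, "jaw": 0},
    {"delta_pos": [6, 0, 0], "roll": 0, "jaw": 0},
    {"delta_pos": [8, 0, 0], "roll": 0, "jaw": 0},
    {"delta_pos": [10, 0, 0], "roll": 0, "jaw": 0},
    {"delta_pos": [12, 0, 0], "roll": 0, "jaw": 0},
    {"delta_pos": [14, 0, 0], "roll": 0, "jaw": 0},
    {"delta_pos": [15, 0, 0], "roll": 0, "jaw": 0},
    {"delta_pos": [16, 0, 0], "roll": 0, "jaw": 0},
    {"delta_pos": [16, 0, 0], "roll": 0, "jaw": 0}
  ]
}}

```text
time_s: 9.33
ee_pos: [532.8, 97.4, 30.2]
ee_rot: [180.0, -0.0, 110.6]
force: [2.4, -0.6, 0.8]
gripper_width: 0.4
gripper_force: 0.7
```

>>> {"api": "arm_command", "payload": {
  "rows": [
    {"delta_pos": [0.7, 0, 0], "roll": 0, "jaw": 0},
    {"delta_pos": [1.4, 0, 0], "roll": 0, "jaw": 0},
    {"delta_pos": [2, 0, 0], "roll": 0, "jaw": 0},
    {"delta_pos": [2, 0, 0], "roll": 0, "jaw": 0}
  ]
}}

```text
time_s: 9.67
ee_pos: [532.5, 97.9, 30.1]
ee_rot: [180.0, 0.1, 110.7]
force: [2.9, -6.6, 1.5]
gripper_width: 0.6
gripper_force: 3.6
```

>>> {"api": "arm_command", "payload": {
  "rows": [
    {"delta_pos": [0.7, 0, 0], "roll": 0, "jaw": 0},
    {"delta_pos": [1.4, 0, 0], "roll": 0, "jaw": 0},
    {"delta_pos": [2, 0, 0], "roll": 0, "jaw": 0},
    {"delta_pos": [2, 0, 0], "roll": 0, "jaw": 0}
  ]
}}

```text
time_s: 10.0
ee_pos: [532.6, 97.9, 30.2]
ee_rot: [180.0, 0.3, 110.8]
force: [4.7, -13.7, 0.9]
gripper_width: 0.4
gripper_force: 7.3
```

```bash
python3 look.py p4
```

```text
world [578.6 -19.2  27. ] delta [-125.9    1.5    3.9]
tool x,y in slide deg [np.float64(90.11), np.float64(0.10999999999999943)] tcp in slide [-71.7  79.9  30.2] F [  4.7 -13.7   0.9] t 10.0
red 308 [[-86.1, -84.5, -75.3, -62.7, -59.8], [-90.5, -82.3, -40.5, 1.4, 10.9], [29.5, 32.3, 37.1, 39.5, 41.2]]
yel 1 [[-97.8, -97.8, -97.8, -97.8, -97.8], [44.9, 44.9, 44.9, 44.9, 44.9], [129.2, 129.2, 129.2, 129.2, 129.2]]
```

The carriage is firmly on the stop and the bar has sprung up (median height 37 mm). I'll back off and lift.

>>> {"api": "arm_command", "payload": {
  "rows": [
    {"delta_pos": [-3, 0, 0], "roll": 0, "jaw": 0},
    {"delta_pos": [-6, 0, 0], "roll": 0, "jaw": 0},
    {"delta_pos": [-12, 0, 0], "roll": 0, "jaw": 0},
    {"delta_pos": [-18, 0, 0], "roll": 0, "jaw": 0},
    {"delta_pos": [-18, 0, -10], "roll": 0, "jaw": 0},
    {"delta_pos": [-18, 0, -30], "roll": 0, "jaw": 0},
    {"delta_pos": [-18, 0, -60], "roll": 0, "jaw": 0},
    {"delta_pos": [-18, 0, -100], "roll": 0, "jaw": 0},
    {"delta_pos": [-18, -40, -130], "roll": 0, "jaw": 0},
    {"delta_pos": [-18, -80, -150], "roll": 0, "jaw": 0},
    {"delta_pos": [-18, -120, -160], "roll": 0, "jaw": 0},
    {"delta_pos": [-18, -150, -160], "roll": 0, "jaw": 0},
    {"delta_pos": [-18, -150, -160], "roll": 0, "jaw": 0},
    {"delta_pos": [-18, -150, -160], "roll": 0, "jaw": 0}
  ]
}}

```text
time_s: 11.27
ee_pos: [395.8, 31.0, 191.1]
ee_rot: [179.9, 0.0, 110.6]
force: [0.8, -0.1, -0.2]
gripper_width: 0.2
gripper_force: 0.0
```

```bash
python3 look.py p5
```

```text
world [578.6 -19.2  27. ] delta [-111.3  153.2  164.5]
tool x,y in slide deg [np.float64(89.89), np.float64(-0.10999999999999943)] tcp in slide [-223.3   65.6  191.1] F [ 0.8 -0.1 -0.2] t 11.2667
red 305 [[-86.2, -84.6, -76.4, -62.9, -60.0], [-90.1, -82.9, -40.5, 1.9, 9.8], [29.8, 32.6, 37.2, 39.8, 41.2]]
yel 67 [[-84.4, -80.7, -54.6, -36.5, -31.4], [91.6, 94.1, 98.0, 103.3, 109.5], [47.9, 51.5, 57.0, 62.3, 63.8]]
```

View pics/p5.png

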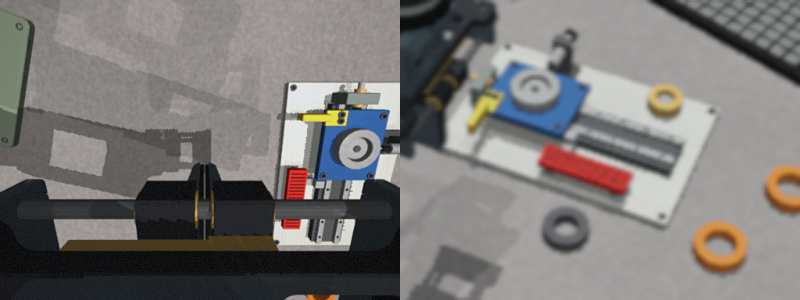

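The carriage is against the stop: the tab has moved 125.4 mm. The red bar is up at 37 mm, the ring is seated at (535,88) in the side view, and the arm is clear.

```bash
python3 -c "
from workcell import env
print(env.job_done())"
```

```text
the job is handed in; nothing more can be done
None
```

The carriage is at the end stop (tab moved about 125 mm), the catch is up behind it, the ring is seated in its nest and the arm is clear; I handed the job in at about 11 s, and the verdict was not shown.

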